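# Set the fixture dial and start its lock bolt

## Robot

A 7-joint arm with a two-finger parallel gripper is mounted at the origin on the work surface. World frame = base frame: x ahead of the robot, y to its left, z up, the work surface at z = 0. Lengths are in m, angles in degrees, forces in N, time in s.
With the tool pointing down it reaches from about 0.425 to 0.825 m from the base axis. Payload 3.6 kg.
Tool frame: the origin (TCP) lies midway between the tips of the shut fingers; the grasp point (between the pads) lies 19 mm behind it; z points along the fingers, y is the line along which they close (so a half turn about z gives the same grasp; the last joint's range is limited). The gripper opens to 85 mm and grips with 20 to 120 N. Pads are 22 mm wide; open, the fingers measure 114 mm over their backs; the gripper's body (76 mm by 85 mm) begins 54 mm behind the grasp point. The pads swing forward as they close: fully open they stand 13 mm farther back than shut.
Start: joints at [-69.987, 35.231, -0.722, 81.555, 0.464, 63.22, -2.315], TCP at [0.239, 0.605, 0.203] pointing down, gripper open.
Joint ranges: [-178.69, 178.69], [-17.37, 117.87], [-77.05, 75.6], [15.02, 138.74], [-78.02, 258.01], [0.78, 113.62], [-162.83, 162.83]. Speed limits (degrees/s): [159.86, 159.86, 180, 180, 180, 180, 180].

## Interface

Orientations are given as a 3x3 rotation matrix whose columns are the frame's x, y, z axes.
In Python, from cell import env, capture gives the robot as it stands.
- The arm moves only by the tool arm_command, never from a script. Its argument "deltas" is a list of rows, each a list of 5 numbers: the shift along the world's x, y, z in cm, then the turn about the world's z in degrees, then the opening in per cent of the stroke, from 0 (shut) to 100 (fully open). In form: [[dx, dy, dz, turn, gripper], ...]. A call has 1 to 20 rows; each row is the pose to reach, as a shift and turn from the pose commanded when the call began; what a row does not reach only later rows make up. A row lasts 1/10 s, in which the tool goes at most 50 mm and 8.59 degrees, less where a joint would pass 70% of its speed; a pose out of reach is approached as far as the arm can. A call with a gripper value outside its range is refused whole. The fingers move at their own pace and stop on an object; "newtons" is the grip in N (left out, the last holds). Time passes only in rows, so rows that repeat a pose let the fingers close. It gives the time, the measured TCP pose, the force, the opening and the grip force at its end, in the units of the state.
- env.get_obs(): the state, without advancing time (a new reading comes with each control period).
- capture(name): name is "side" or "top" or "wrist"; returns a dict with "pixels" (480x640x3 uint8, blue, green, red), "range_z" (480x640 float32, m along the optical axis (not along the pixel's ray), 0 where there is no reading), "K" (3x3 intrinsics, pixels), "k1" (the pictures are not rectified: a ray, as slopes to the right and down, at radius r is drawn at 1 + k1 r^2 times it, then the intrinsics apply), "R" (3x3) and "t" (3): a world point X has camera coordinates R X + t; the wrist camera has in their place "T_tool_cam" (4x4, takes a point from camera to tool coordinates, whose origin is the TCP and whose axes are the flange's). Camera axes: x right, y down, z forward; pixel columns grow to the right and rows downward; lengths in m; the calibration is good to about 2 mm. A picture is of the moment at which its call begins: read the wrist's pose just before it.
- env.sign_off(): hands the job in; it is judged then, once.
The state is a dict: "t": time; "joint_pos": joint angles; "joint_velocities": joint speeds; "joint_torque": joint torques, N m; "tcp_pos": TCP position; "eef_rot": TCP orientation; "force": force on the tool from outside, world axes, zero at the start; "wrist_torque": the same for the moment, N m; "grip_width": opening from 0.0 (shut) to 1.0 (fully open); "grasp_force": force on a finger pad.
Only numpy, scipy, OpenCV 4.12 (cv2) and the standard library are available. Lean on these libraries where they do the work, as an engineer would, in place of code of your own. Each camera call takes 0.05 s, during which the arm holds its last target. There are 200 camera calls.

## Task

On the marking fixture, turn the black dial until its white pointer stands at the red mark and leave it there, then start the blue-headed lock bolt by hand: turn it backward (counter-clockwise from above) until you feel it drop into its thread, then forward (clockwise) one full turn. Finish while still gripping the bolt's head, so that the program ends holding the started bolt; leave everything else on the bench where it is.

Things in the scene. Friction and masses are not known exactly. Their poses are not given: they have to be found in the camera images.
- fixture: Fixed fixture on the 24 mm slotted bed: steel plate 130 (x) x 260 (y) x 12 mm with a white dial block (104 x 108 mm, top at 58 mm) at its +y end, a round brass threaded boss (48 mm diameter, top at 66 mm) at its -y end and a red fence (to 32 mm) beyond the boss. Origin: centre of its underside; z up, x about away from the robot. Dial axis at y = +68 mm, boss and bolt axis at y = -68 mm, x = 0.
- dial (a joint): Angle of the black dial, rad (0 to 3.6), growing clockwise from above; it stays where it is left (friction 0.04 N m). At 0 the white pointer on its bar points along the fixture's -x, at 1.57 along its +y. The red mark is at 2.10; the dial starts 0.6 to 1.4 short of it.
- dial_grip (a point): Point on the dial's axis inside its upright grip bar, 95 mm above the fixture's underside, 7 mm below the bar's top. The bar is 14 mm thick, 42 mm long along the pointer and 32 mm tall, on a 44 mm disc. Use the position only.
- red_mark (a point): The red mark, 15 x 5 mm, on the dial block's top, 42.5 mm from the dial's axis. The other marks of the scale are thin and black, 0.3 rad apart.
- boss_top (a point): Centre of the brass boss's top rim, on the bolt's axis, 66 mm above the fixture's underside. At the start the bolt's lead thread lies on a flat face inside, and the head's underside is 30 mm above this point. Turned forward before the drop, the bolt jams on a stop.
- bolt: Captive steel lock bolt upright in the boss, about 0.2 kg, kept in by it. Origin: on its axis at the foot of the 20 mm shank; z up. Turned backward 35 to 85 degrees from the start it drops about 9 mm, if let go or lightly pressed down while held; some 40 degrees further back is a stop. Then each forward turn takes it 10 mm down, with 1.5 mm axial play; it bottoms after 1.3 turns.
- bolt_head (a point): Centre of the bolt's ribbed blue round head (36 mm diameter, 28 mm tall), 73.5 mm above the bolt's origin. A white line on its top runs from the centre along the bolt's x; after the drop and one full turn forward it points about along the fixture's +x. The bolt turns easily and stays where it is left.
There are look-alikes about, which are no part of the job. Of the things that look like the bolt, the middle-sized one is meant.

How it is judged (in metres and radians):
On the way, in this order (a step that is already met when the one before it is completed fails the run):
1. the dial's pointer stands at the red mark (within 0.12 rad) (value of joint dial between 1.98 and 2.22 rad), for 0.2 s.
2. turned backward, the bolt has dropped into its thread (at least 6 mm lower than at the start) (z of bolt in the frame of fixture below 0.0305 m), for 0.1 s.
At the end, for the whole second after the job is handed in: The dial stands at the red mark (within 0.12 rad); the bolt is one full turn into its thread after the drop (within about 55 degrees; 16 to 22 mm lower than at the start), still, and its head is gripped by the fingers (more than 2 N) (all of step 1 and z of bolt in the frame of fixture between 0.0144 and 0.0206 m and angle between the x axis of bolt and the x axis of fixture, either way round below 1 rad and angular speed of bolt below 0.3 rad/s and contact force between the fingers and bolt above 2 N); the arm keeps its last pose, push and grip.
It fails at once if a bystander is pushed more than 30 mm from its place (distance of any of name_plate, housing, screwdriver, cleaner, pin_jar, spare_foot, gauge_block from where it was at the start of the episode above 0.03 m).
It also fails if it takes over 72 s, if anything falls off the work surface, if the arm or the gripper's body presses on something with over 40 N, if the wrist force passes 120 N, or if a joint passes its speed limit or range.

## Working session

There is one attempt and no reset: what is moved stays moved. The work goes in short steps, Python scripts to look and compute and a tool call to move; the robot and the scene stay as the last step left them, time stands still between calls to the robot, and variables do not carry over. Pictures are saved under pics/ and viewed, at most 10 in all, crops included, and the job is handed in when it is done.

Besides the shell and the picture viewer there is one more tool, called after "Call:" as name(argument=value, ...), one argument or row to a line, values as JSON. arm_command: Moves the arm, as the interface text tells. Its arguments: {"type":"object","properties":{"deltas":{"type":"array"},"newtons":{"type":"number"}},"required":["deltas"]}

```bash
mkdir -p pics; cat > h.py <<'E'
import numpy as np, cv2
from cell import env, capture
def shot(n):
    o=env.get_obs(); c=capture(n)
    if n=="wrist":
        T=np.eye(4); T[:3,:3]=np.array(o["eef_rot"]); T[:3,3]=o["tcp_pos"]
        M=T@np.array(c["T_tool_cam"])   # cam->world
    else:
        M=np.eye(4); R=np.array(c["R"]); M[:3,:3]=R.T; M[:3,3]=-R.T@np.array(c["t"])
    c["M"]=M; c["o"]=o; return c
def ray(c,u,v):
    K=np.array(c["K"]); d=np.array([c["k1"],0,0,0,0],float)
    p=cv2.undistortPoints(np.array([[[u,v]]],float),K,d)[0,0]
    return c["M"][:3,3], c["M"][:3,:3]@np.array([p[0],p[1],1.])
def onz(c,u,v,z):
    o,d=ray(c,u,v); return o+d*(z-o[2])/d[2]
def dep(c,u,v):
    o,d=ray(c,u,v); r=c["range_z"][int(v)-1:int(v)+2,int(u)-1:int(u)+2]; r=r[r>0]
    return o+d*np.median(r) if len(r) else None
def two(a,pa,b,pb):
    o1,d1=ray(a,*pa);o2,d2=ray(b,*pb);d1/=np.linalg.norm(d1);d2/=np.linalg.norm(d2)
    s=np.linalg.lstsq(np.c_[d1,-d2],o2-o1,rcond=None)[0]
    p,q=o1+d1*s[0],o2+d2*s[1]; return (p+q)/2,np.linalg.norm(p-q)
def blobs(c,lo,hi,mn=60):
    m=cv2.inRange(cv2.cvtColor(c["pixels"],cv2.COLOR_BGR2HSV),lo,hi)
    n,l,s,ce=cv2.connectedComponentsWithStats(m)
    return [(s[i],ce[i],l==i) for i in range(1,n) if s[i][4]>=mn]
E
python3 - <<'E'
from h import *
for n in("top","side"):
    c=shot(n); cv2.imwrite(f"pics/{n}0.png",c["pixels"]); print(n,c["M"][:3,3].round(3),c["M"][:3,2].round(2))
    for nm,lo,hi in(("blue",(100,100,50),(128,255,255)),("red",(0,130,80),(8,255,255)),("red2",(172,130,80),(180,255,255))):
        for s,ce,m in blobs(c,lo,hi,25): print(nm,s,ce.round(1),None if dep(c,*ce) is None else dep(c,*ce).round(3))
o=env.get_obs();print(o["tcp_pos"],o["grip_width"],o["eef_rot"])
E
```

```text
top [ 0.289 -0.033  0.965] [ 0.17  0.03 -0.98]
blue [   0  102   47  119 3316] [ 17.4 166.3] [0.636 0.644 0.004]
blue [ 38 119  26 111 272] [ 54.8 179.7] [0.602 0.548 0.012]
blue [ 43 136  15   6  25] [ 50.2 138.8] [0.678 0.549 0.044]
blue [ 40 154  12   9  27] [ 45.3 157.3] [0.635 0.548 0.055]
blue [ 32 169  21  48 232] [ 41.5 194.7] [0.559 0.55  0.05 ]
blue [295 180  22  22 341] [305.1 191.1] [0.529 0.023 0.146]
blue [193 314  29  29 601] [207.4 326.9] [0.306 0.187 0.118]
blue [454 336  14  14 139] [460.9 343.1] [ 0.278 -0.245  0.06 ]
red [ 543   66   41  225 4046] [563.9 180.4] [ 0.583 -0.468  0.03 ]
red [  68   73   39  220 3770] [ 86.2 183.6] [0.585 0.467 0.031]
red [280 168  53  14 388] [305.9 174.2] [0.588 0.028 0.056]
red [125 205  20  52 620] [134.4 230.8] [0.485 0.352 0.048]
red [ 274  444   99   36 1604] [323.8 460.5] [ 0.07  -0.004  0.018]
side [ 0.045 -0.643  0.548] [ 0.46  0.72 -0.53]
blue [ 196   96  104   63 4655] [247.9 126. ] [0.585 0.545 0.07 ]
blue [340 175  20  24 263] [349.9 185.1] [0.52  0.007 0.141]
blue [182 187  29  30 490] [196.5 199.8] [0.299 0.164 0.111]

[... 373 characters left out ...]
0 112] [126.8 129.9] [0.298 0.606 0.104]
red [   0  130   27  100 1282] [  8.7 191.9] [ 0.033 -0.05   0.298]
red [ 180  130  167   47 1206] [259.9 153.2] [0.575 0.467 0.024]
red [227 166  43  18 433] [247.9 174.4] [0.482 0.343 0.04 ]
red [365 207  30  26 206] [380.2 218.5] [0.59  0.006 0.052]
red [  0 274   8  14  55] [  2.3 279.1] [-0.003 -0.056  0.202]
red [   0  325  124  108 5075] [ 66.4 390.1] [ 0.015 -0.065  0.019]
red [ 486  362  154  118 6627] [575.  432.6] [ 0.496 -0.473  0.027]
[0.23827572 0.60392123 0.20221536] 0.9997435805805295 [[-9.30237322e-01  3.66957513e-01 -8.41362967e-04]
 [ 3.66958475e-01  9.30234594e-01 -2.25325137e-03]
 [-4.41825815e-05 -2.40480380e-03 -9.99997107e-01]]
```

View pics/top0.png

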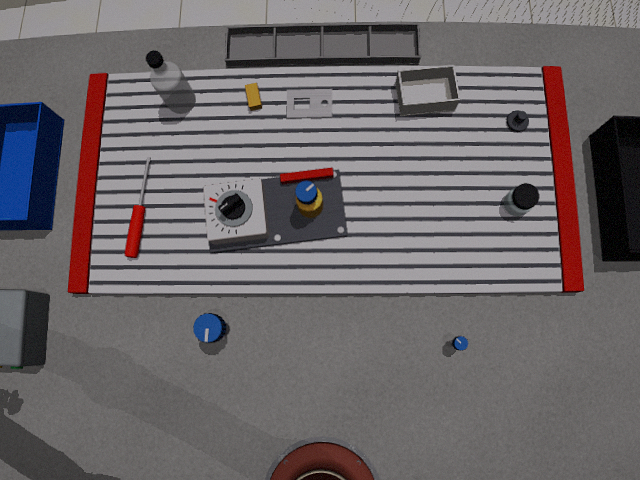

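View pics/side0.png

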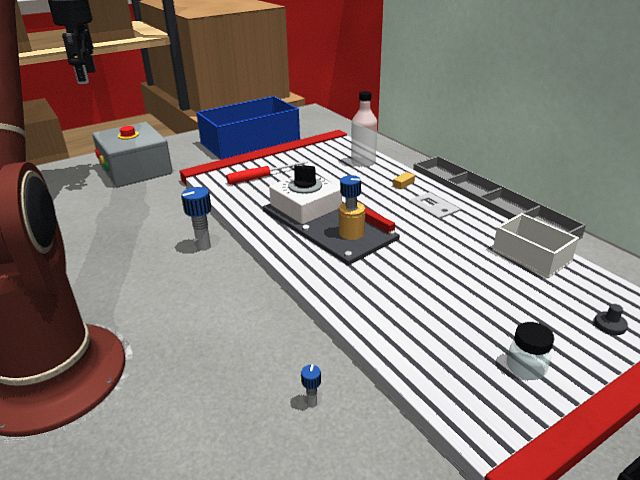

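The top view shows the dial at about (235,207) with the red mark at (212,201), on the left (+y). The bolt head is at (306,191), and the larger and smaller look-alikes are at (207,327) and (461,343). The side view confirms the layout, with the bolt in the brass boss at (350,185).

```bash
python3 - <<'E'
from h import *
a=shot("top");b=shot("side")
B=lambda c,x0,x1,y0,y1:[x for x in blobs(c,(100,100,50),(128,255,255),25) if x0<x[1][0]<x1 and y0<x[1][1]<y1][0]
pa=B(a,290,320,175,210)[1];pb=B(b,335,365,170,200)[1]
print("bolt blue",two(a,pa,b,pb)," top@.148",onz(a,*pa,.148))
for s,ce,m in blobs(a,(0,110,80),(8,255,255),6)+blobs(a,(174,110,80),(180,255,255),6):
    if 200<ce[0]<240 and 180<ce[1]<240: print("mark",s,ce,onz(a,*ce,.082),dep(a,*ce))
for s,ce,m in blobs(a,(0,0,0),(180,255,35),30):
    if 205<ce[0]<260 and 180<ce[1]<235: print("dial top",s,ce,onz(a,*ce,.126),dep(a,*ce))
for s,ce,m in blobs(b,(0,0,0),(180,255,35),30):
    if 280<ce[0]<330 and 155<ce[1]<200: print("dial side",s,ce,dep(b,*ce))
for (u,v) in[(205,180),(0,0)][:1]:
    cv2.imwrite("pics/crop.png",cv2.resize(a["pixels"][155:255,195:355],None,fx=5,fy=5,interpolation=cv2.INTER_CUBIC))
E
```

```text
bolt blue (array([0.53338326, 0.02466045, 0.13016358]), np.float64(0.0010865417934558042))  top@.148 [0.52865419 0.02317257 0.148     ]
mark [209 198   8   4  18] [212.5 199.5] [0.53432533 0.19563179 0.082     ] [0.534288   0.1955969  0.08213457]
dial top [219 194  26  26 431] [232.81902552 206.86542923] [0.50864205 0.14833916 0.126     ] [0.51054647 0.14991711 0.11871261]
dial side [293 165  23  23 428] [304.39485981 176.12616822] [0.51400173 0.14881738 0.10368954]
```

View pics/crop.png

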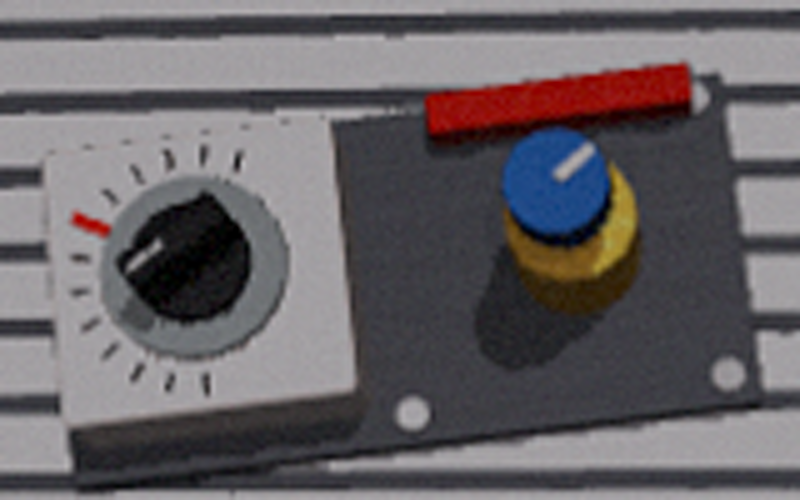

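The crop shows the pointer facing left and slightly down at about (140,255), with world azimuth about 124°. The red mark is at (90,222), azimuth about 66°, so the dial needs about −57°. I'm moving above the dial for a close look.

Call:
arm_command(
  deltas=[
    [27.5, -45, 5, -35, 100],
    [27.5, -45, 5, -35, 100],
    [27.5, -45, 5, -35, 100],
    [27.5, -45, 5, -35, 100],
    [27.5, -45, 5, -35, 100],
    [27.5, -45, 5, -35, 100],
    [27.5, -45, 5, -35, 100],
    [27.5, -45, 5, -35, 100],
    [27.5, -45, 5, -35, 100],
    [27.5, -45, 5, -35, 100],
    [27.5, -45, 5, -35, 100],
    [27.5, -45, 5, -35, 100],
    [27.5, -45, 5, -35, 100],
    [27.5, -45, 5, -35, 100],
    [27.5, -45, 5, -35, 100],
    [27.5, -45, 5, -35, 100],
    [27.5, -45, 5, -35, 100],
  ],
  newtons=30,
)

```text
t: 1.9
tcp_pos: [0.5132, 0.1555, 0.2532]
eef_rot: [[-0.553, 0.833, -0.0], [0.833, 0.553, 0.0], [0.0, -0.0, -1.0]]
force: [-0.1, -0.2, -0.1]
grip_width: 1.0
grasp_force: 0.0
```

```bash
python3 - <<'E'
from h import *
c=shot("wrist"); cv2.imwrite("pics/w1.png",c["pixels"]); np.set_printoptions(precision=4,suppress=True)
print(c["o"]["tcp_pos"],np.array(c["o"]["eef_rot"]),c["o"]["joint_pos"],c["M"],c["o"]["t"])
for nm,lo,hi in(("blue",(100,100,50),(128,255,255)),("red",(0,110,80),(8,255,255)),("black",(0,0,0),(180,255,35))):
    for s,ce,m in blobs(c,lo,hi,40): print(nm,s,ce.round(1),dep(c,*ce))
E
```

```text
[0.5132 0.1555 0.2532] [[-0.5529  0.8333 -0.0002]
 [ 0.8333  0.5529  0.0001]
 [ 0.0003 -0.0001 -1.    ]] [-28.4251  22.6168  13.4544  96.4887  -5.8519  61.592   20.3846] [[ 0.8338  0.5243  0.1727  0.4689]
 [ 0.552  -0.7921 -0.2606  0.222 ]
 [ 0.0001  0.3126 -0.9499  0.4239]
 [ 0.      0.      0.      1.    ]] 1.9
blue [  68    0   67   58 2930] [103.4  27.2] [0.3087 0.185  0.1186]
blue [ 229  345   43   38 1141] [249.7 362.9] [0.5292 0.0237 0.1471]
red [ 415    0   59   40 1246] [448.1  15.1] [0.5161 0.3477 0.0485]
red [612   0  28  26 388] [629.9   8.5] [0.653  0.4549 0.03  ]
red [359 175  17  14  99] [366.8 181.3] [0.5345 0.1947 0.083 ]
red [ 290  295   52   77 1140] [315.7 332.8] [0.5885 0.0307 0.0564]
black [127   0  37  55 832] [144.1  28.5] [0.3269 0.1988 0.1028]
black [242  29  30  48 270] [257.3  51.9] [0.3906 0.2327 0.0247]
black [290  46  12  13  72] [295.7  52.2] [0.4206 0.2521 0.0245]
black [125  51  22   8  88] [135.   54.6] [0.329  0.1788 0.1025]
black [102  56  36   8 134] [121.8  59.9] [0.3258 0.1712 0.1107]
black [254  59  42  60 321] [273.9  89.1] [0.4207 0.2133 0.0244]
black [ 284   62  110  105 1129] [330.5 125.9] [0.4846 0.2148 0.0251]
black [340  74  21  30 132] [350.6  87.1] [0.4806 0.255  0.0246]
black [224  82  19  27 146] [232.5  95.7] [0.3906 0.1864 0.0245]
black [328 102  13  16  59] [335.3 109.5] [0.4799 0.2301 0.0246]
black [564 165  18  23  65] [573.2 176.1] [0.7202 0.3131 0.0241]
black [591 178  14  16  73] [597.6 187.2] [0.7501 0.3193 0.0245]
black [ 301  185   50   60 2025] [326.  211.8] [0.5135 0.1614 0.1269]
black [267 283  20  11  73] [278.8 286.4] [0.5306 0.046  0.036 ]
black [    0   311   640   169 49967] [331.7 426.3] [ 0.6914 -0.0896  0.0241]
black [233 324  43  42 513] [258.6 340.7] [0.5271 0.0384 0.1348]
```

View pics/w1.png

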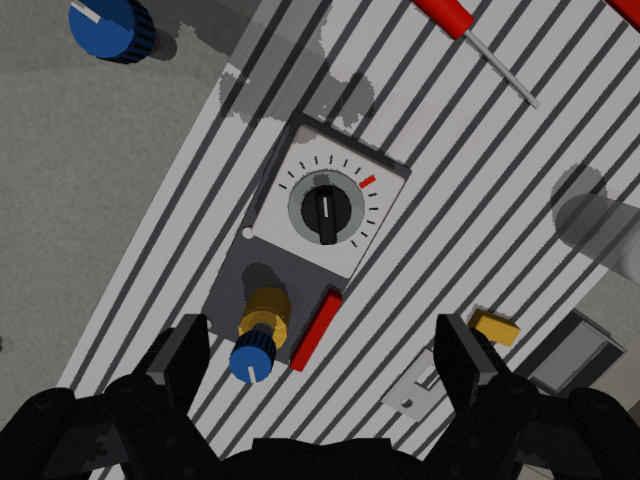

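The wrist view shows the dial bar near (326,215) with its white pointer facing up at (325,205). The red mark is at (367,181), the boss at (265,310) and the bolt head at (250,363).

```bash
cat >> h.py <<'E'
def cloud(c):
    v,u=np.nonzero(c["range_z"]>0); K=np.array(c["K"])
    p=cv2.undistortPoints(np.c_[u,v].astype(float)[:,None],K,np.array([c["k1"],0,0,0,0],float))[:,0]
    z=c["range_z"][v,u][:,None]; P=(np.c_[p,np.ones(len(p))]*z)@c["M"][:3,:3].T+c["M"][:3,3]
    return P,c["pixels"][v,u],u,v
def top_of(P,cx,cy,r,z0,z1):
    k=(np.hypot(P[:,0]-cx,P[:,1]-cy)<r)&(P[:,2]>z0)&(P[:,2]<z1); return k
def rect(Q):
    (c,wh,_)=r=cv2.minAreaRect((Q[:,:2]*1000).astype(np.float32)); b=cv2.boxPoints(r)
    e=max(b[1]-b[0],b[2]-b[1],key=np.linalg.norm); return np.array(c)/1000,wh,np.degrees(np.arctan2(e[1],e[0]))%180
E
python3 - <<'E'
from h import *
np.set_printoptions(precision=4,suppress=True)
a=shot("top");w=shot("wrist")
for n,c in(("w",w),("top",a)):
    P,px,u,v=cloud(c)
    k=top_of(P,.513,.157,.032,.121,.132); print(n,"bar",k.sum(),np.median(P[k,2]),rect(P[k]))
    k2=k&(px.min(1)>110); print(" white",k2.sum(),P[k2].mean(0))
    k=top_of(P,.513,.157,.032,.09,.099); print(" disc z",np.median(P[k,2]) if k.any() else 0)
    k=top_of(P,.529,.023,.03,.142,.156); print(" head",np.median(P[k,2]),rect(P[k]),cv2.minEnclosingCircle((P[k,:2]*1000).astype(np.float32)))
    k2=k&(px.min(1)>120); print(" line",k2.sum(),P[k2].mean(0))
    k=top_of(P,.529,.023,.04,.086,.094); print(" boss",cv2.minEnclosingCircle((P[k,:2]*1000).astype(np.float32)) if k.any() else 0)
    k=top_of(P,.5345,.1947,.02,.075,.09)&(px[:,2].astype(int)>px[:,1]+60); print(" mark",P[k].mean(0),rect(P[k]))
    k=top_of(P,.51,.16,.09,.079,.085)&(px.min(1)>110); print(" block",rect(P[k]))
E
```

```text
w bar 899 0.1257497472864028 (array([0.5177, 0.1559]), (13.955328941345215, 41.882877349853516), np.float32(128.50652))
 white 47 [0.5108 0.1644 0.1264]
 disc z 0.09587404312597309
 head 0.14681832027417796 (array([0.5295, 0.0225]), (35.8713264465332, 36.15092468261719), np.float32(162.03406)) ((529.9149780273438, 22.43767738342285), 18.604450225830078)
 line 74 [0.5361 0.0153 0.1481]
 boss ((533.8348388671875, 21.080562591552734), 23.92241096496582)
 mark [0.5346 0.1946 0.0829] (array([0.5345, 0.1946]), (14.740339279174805, 5.102869510650635), np.float32(66.01125))
 block (array([0.5179, 0.1557]), (102.61144256591797, 106.65745544433594), np.float32(96.78615))
top bar 144 0.12533501268452846 (array([0.516 , 0.1557]), (13.909547805786133, 41.46843338012695), np.float32(129.63185))
 white 0 [nan nan nan]
 disc z 0.09509611023664727
 head 0.14696476235889072 (array([0.5296, 0.0222]), (34.57013702392578, 34.17148208618164), np.float32(62.1325)) ((529.1587524414062, 22.052976608276367), 18.57086944580078)
 line 26 [0.5358 0.016  0.1477]
 boss ((533.4979858398438, 20.13971519470215), 23.571365356445312)
 mark [0.5202 0.2041 0.0816] (array([0.52  , 0.2038]), (7.293317794799805, 1.2782607078552246), np.float32(45.594193))
 block (array([0.5168, 0.1561]), (102.56170654296875, 108.01793670654297), np.float32(96.355194))<stdin>:7: RuntimeWarning: Mean of empty slice.
  ret = um.true_divide(
```

The dial axis is (0.517, 0.156), with the bar top at z 0.126 and azimuth 128.5°. The mark's azimuth is 66°, so the turn is −62°. All of this matches the stated sizes.

Call:
arm_command(
  deltas=[
    [0.4, 0, -4, 5, 60],
    [0.4, 0, -8, 5, 60],
    [0.4, 0, -12, 5, 60],
    [0.4, 0, -15.1, 5, 60],
    [0.4, 0, -15.1, 5, 60],
    [0.4, 0, -15.1, 5, 60],
    [0.4, 0, -15.1, 5, 0],
    [0.4, 0, -15.1, 5, 0],
    [0.4, 0, -15.1, 5, 0],
    [0.4, 0, -15.1, 5, 0],
    [0.4, 0, -15.1, 5, 0],
    [0.4, 0, -15.1, 5, 0],
    [0.4, 0, -15.1, 5, 0],
    [0.4, 0, -15.1, 5, 0],
    [0.4, 0, -15.1, 5, 0],
  ],
  newtons=30,
)

```text
t: 3.55
tcp_pos: [0.5175, 0.1546, 0.1022]
eef_rot: [[-0.622, 0.783, -0.0], [0.783, 0.622, -0.0], [0.0, -0.0, -1.0]]
force: [-0.3, -0.2, 0.9]
grip_width: -0.005
grasp_force: 0.0
```

```bash
python3 - <<'E'
from h import *
w=shot("wrist");cv2.imwrite("pics/w2.png",w["pixels"]); o=env.get_obs(); print(o["grip_width"],o["grasp_force"],o["force"],o["wrist_torque"])
s=shot("side");cv2.imwrite("pics/s2.png",cv2.resize(s["pixels"][60:260,200:440],None,fx=2.5,fy=2.5)); cv2.imwrite("pics/both.png",np.hstack([cv2.resize(w["pixels"],(400,300)),cv2.resize(s["pixels"][60:240,220:460],(400,300))]))
E
```

```text
0.0014840006967201786 0.0 [ 0.29839481  0.81643757 -0.33917214] [ 0.01410676 -0.04166302 -0.00372698]
```

View pics/both.png

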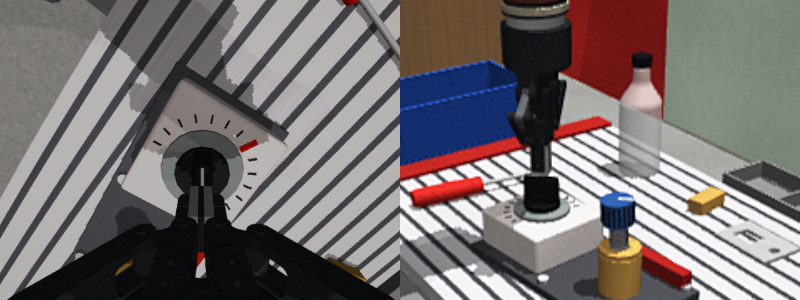

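Left (wrist): the bar at (203,170) is in front of shut fingers whose tips are at (200,200). Right (side): the tip at (540,172) is above or behind the bar. The fingers missed, so I'm checking where the tip really is.

```bash
python3 - <<'E'
from h import *
np.set_printoptions(precision=4,suppress=True)
s=shot("side");t=shot("top");w=shot("wrist");print(w["o"]["tcp_pos"])
def proj(c,X):
    M=c["M"];p=M[:3,:3].T@(np.array(X)-M[:3,3]);return cv2.projectPoints(p[None],np.zeros(3),np.zeros(3),np.array(c["K"]),np.array([c["k1"],0,0,0,0.]))[0].ravel()
X=np.array(w["o"]["tcp_pos"])
for n,c in(("side",s),("top",t),("wrist",w)): print(n,"tcp",proj(c,X),"tcp+.025",proj(c,X+[0,0,.025]),"bar",proj(c,[.517,.1558,.126]))
for n,c in(("side",s),("wrist",w),("top",t)):
    P,px,u,v=cloud(c)
    k=top_of(P,X[0],X[1],.05,.10,.20)
    for z in np.arange(.10,.2,.008):
        q=k&(P[:,2]>=z)&(P[:,2]<z+.008)
        if q.sum()>3: print(n,round(z,3),q.sum(),P[q].mean(0),np.ptp(P[q],axis=0))
print(np.array(w["T_tool_cam"]))
E
```

```text
[0.5175 0.1546 0.1023]
side tcp [304.3946 175.2679] tcp+.025 [303.9611 163.535 ] bar [303.4395 163.9926]
top tcp [232.2273 205.4007] tcp+.025 [229.2184 201.6906] bar [228.6871 202.1812]
wrist tcp [321.5785 287.1104] tcp+.025 [321.6295 312.8525] bar [322.4172 308.7218]
side 0.1 78 [0.5143 0.1494 0.1041] [0.0355 0.0342 0.0078]
side 0.108 81 [0.5136 0.1499 0.1122] [0.0293 0.0324 0.0079]
side 0.116 100 [0.5155 0.1513 0.1203] [0.0324 0.0411 0.0074]
side 0.124 26 [0.5141 0.1492 0.1288] [0.0219 0.0201 0.0078]
side 0.132 42 [0.5136 0.1462 0.1361] [0.0261 0.0187 0.0079]
side 0.14 54 [0.5133 0.1457 0.1439] [0.0254 0.0185 0.0079]
side 0.148 51 [0.513  0.1455 0.1523] [0.0278 0.0122 0.0079]
side 0.156 48 [0.5134 0.1458 0.1599] [0.0281 0.0226 0.0075]
side 0.164 27 [0.5176 0.1437 0.1683] [0.053  0.0245 0.0078]
side 0.172 92 [0.5112 0.1409 0.1765] [0.0671 0.0439 0.0078]
side 0.18 77 [0.5109 0.14   0.1835] [0.0777 0.0536 0.0077]
side 0.188 93 [0.5065 0.1356 0.1924] [0.0888 0.0594 0.0074]
side 0.196 46 [0.5141 0.1379 0.1978] [0.0838 0.0571 0.0039]
wrist 0.1 160 [0.505  0.1719 0.104 ] [0.0117 0.0099 0.
[... 601 characters left out ...]
5 ] [0.0737 0.0642 0.008 ]
wrist 0.188 6469 [0.5141 0.1586 0.1919] [0.0778 0.0673 0.008 ]
wrist 0.196 4081 [0.5108 0.1627 0.1981] [0.077 0.067 0.004]
top 0.1 11 [0.5106 0.1531 0.1036] [0.0245 0.0314 0.0066]
top 0.108 13 [0.5112 0.1527 0.1122] [0.0265 0.0309 0.007 ]
top 0.116 19 [0.5132 0.1543 0.1221] [0.0329 0.0375 0.0065]
top 0.124 58 [0.5156 0.157  0.1261] [0.0317 0.0365 0.0053]
top 0.18 10 [0.4958 0.1387 0.1851] [0.018  0.0223 0.0058]
top 0.188 17 [0.4988 0.1384 0.1923] [0.0281 0.0275 0.0076]
top 0.196 15 [0.497  0.1388 0.1983] [0.0291 0.0302 0.0034]
[[-0.001  -0.9498 -0.3128  0.08  ]
 [ 1.     -0.001  -0.0001 -0.0001]
 [-0.0003 -0.3128  0.9498 -0.1707]
 [ 0.      0.      0.      1.    ]]
```

```bash
python3 - <<'E'
from h import *
w=cv2.imread("pics/w2.png");cv2.imwrite("pics/w2c.png",cv2.convertScaleAbs(cv2.resize(w[200:400,220:430],None,fx=2.8,fy=2.8,interpolation=cv2.INTER_CUBIC),alpha=2.2,beta=20))
E
```

```text
(no output)
```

View pics/w2c.png

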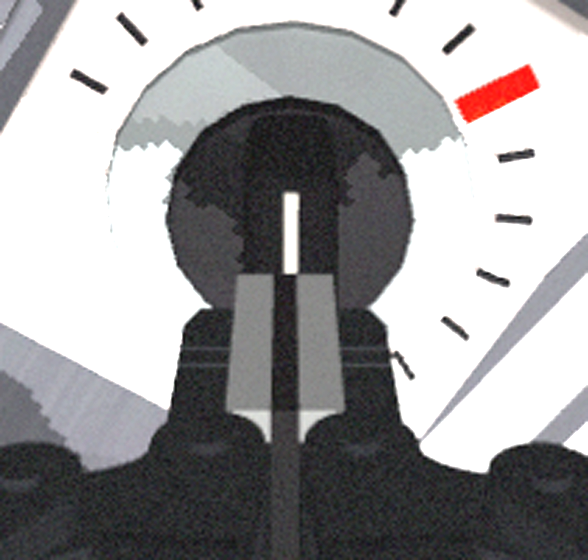

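The crop shows the pad tips ending at (285,275), at the top of the bar, with only a narrow gap. The depth reading puts the actual tips about 30 mm above the reported TCP, at z≈0.133 against 0.102. The fingers therefore closed just above the bar, so I'll open, go about 29 mm lower in steps, and re-close.

Call:
arm_command(
  deltas=[
    [0, 0.1, 0, 0, 60],
    [0, 0.1, 0, 0, 60],
    [0, 0.1, 0, 0, 60],
    [0, 0.1, 0, 0, 60],
    [0, 0.1, -0.5, 0, 60],
    [0, 0.1, -1.0, 0, 60],
    [0, 0.1, -1.5, 0, 60],
    [0, 0.1, -1.5, 0, 60],
  ],
)

```text
t: 4.6
tcp_pos: [0.5168, 0.1554, 0.0863]
eef_rot: [[-0.622, 0.783, -0.002], [0.783, 0.622, -0.001], [0.001, -0.002, -1.0]]
force: [0.8, -0.1, 0.2]
grip_width: 0.6
grasp_force: 0.0
```

Call:
arm_command(
  deltas=[
    [0, 0, 0, 0, 0],
    [0, 0, 0, 0, 0],
    [0, 0, 0, 0, 0],
    [0, 0, 0, 0, 0],
    [0, 0, 0, 0, 0],
    [0, 0, 0, 0, 0],
    [0, 0, 0, 0, 0],
  ],
)

```text
t: 5.3
tcp_pos: [0.5178, 0.1557, 0.0876]
eef_rot: [[-0.622, 0.783, 0.001], [0.783, 0.622, 0.0], [-0.0, 0.001, -1.0]]
force: [1.1, -0.0, 1.7]
grip_width: 0.152
grasp_force: 31.7
```

```bash
python3 - <<'E'
from h import *
w=shot("wrist");cv2.imwrite("pics/w3.png",cv2.convertScaleAbs(w["pixels"],alpha=2,beta=15)); P,px,u,v=cloud(w);X=np.array(w["o"]["tcp_pos"]);print(X,w["o"]["grip_width"],w["o"]["grasp_force"])
k=top_of(P,X[0],X[1],.05,.098,.16)
print(np.histogram(P[k,2],np.arange(.098,.162,.004)))
E
```

```text
[0.517818   0.15574242 0.08758911] 0.15196989123052848 31.715608835220337
(array([ 105,  111,  122,  121,  139,  267, 2249, 1760,  460,  478,  539,
        565,  439, 1032,  458]), array([0.098, 0.102, 0.106, 0.11 , 0.114, 0.118, 0.122, 0.126, 0.13 ,
       0.134, 0.138, 0.142, 0.146, 0.15 , 0.154, 0.158]))
```

View pics/w3.png

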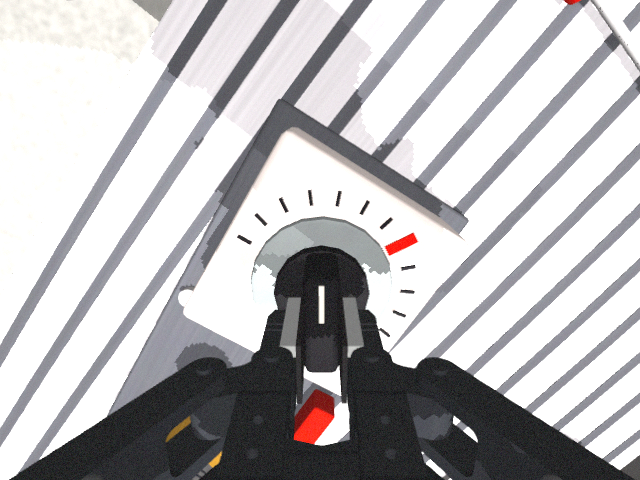

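The image shows the bar now held between both pads at (320,310), with opening 13 mm and grip 32 N. I'm turning clockwise 62°.

Call:
arm_command(
  deltas=[
    [0, 0, 0, -6, 0],
    [0, 0, 0, -12, 0],
    [0, 0, 0, -18, 0],
    [0, 0, 0, -24, 0],
    [0, 0, 0, -30, 0],
    [0, 0, 0, -36, 0],
    [0, 0, 0, -42, 0],
    [0, 0, 0, -48, 0],
    [0, 0, 0, -54, 0],
    [0, 0, 0, -60, 0],
    [0, 0, 0, -62, 0],
    [0, 0, 0, -62, 0],
    [0, 0, 0, -62, 0],
    [0, 0, 0, -62, 0],
    [0, 0, 0, -62, 0],
  ],
)

```text
t: 6.85
tcp_pos: [0.5175, 0.1557, 0.0876]
eef_rot: [[0.398, 0.917, -0.0], [0.917, -0.398, 0.001], [0.001, -0.0, -1.0]]
force: [-2.2, -0.5, 4.9]
grip_width: 0.152
grasp_force: 32.1
```

Call:
arm_command(
  deltas=[
    [0, 0, 0, 0, 50],
    [0, 0, 0, 0, 50],
    [0, 0, 0, 0, 50],
    [0, 0, 0, 0, 50],
    [0, 0, 2, 0, 50],
    [0, 0, 5, 0, 50],
    [0, 0, 9, 0, 100],
    [0, 0, 13, 0, 100],
    [0, 0, 17, 0, 100],
    [0, 0, 17, 0, 100],
    [0, 0, 17, 0, 100],
  ],
)

```text
t: 7.95
tcp_pos: [0.5177, 0.1557, 0.2579]
eef_rot: [[0.399, 0.917, 0.001], [0.917, -0.399, 0.001], [0.002, 0.001, -1.0]]
force: [-0.4, 0.1, -0.4]
grip_width: 0.999
grasp_force: 0.0
```

```bash
python3 - <<'E'
from h import *
np.set_printoptions(precision=4,suppress=True)
for n in("wrist","top"):
    c=shot(n);P,px,u,v=cloud(c)
    k=top_of(P,.517,.156,.032,.121,.132); print(n,"bar",k.sum(),rect(P[k]) if k.sum()>5 else 0)
    k2=k&(px.min(1)>110); print(" white",k2.sum(),P[k2].mean(0) if k2.any() else 0)
    k=top_of(P,.5295,.0225,.03,.142,.156); print(" head",k.sum(),rect(P[k]) if k.sum()>5 else 0)
    k=top_of(P,.53,.022,.04,.086,.094); print(" boss",cv2.minEnclosingCircle((P[k,:2]*1000).astype(np.float32)) if k.any() else 0)
print(c["o"]["tcp_pos"],np.array(c["o"]["eef_rot"])[:,1],c["o"]["joint_pos"])
E
```

```text
wrist bar 861 (array([0.5181, 0.156 ]), (41.5566291809082, 13.001693725585938), np.float32(66.04901))
 white 38 [0.5219 0.1658 0.1266]
 head 1298 (array([0.5302, 0.0229]), (36.07967758178711, 34.423423767089844), np.float32(50.2306))
 boss ((533.9266357421875, 21.540861129760742), 23.66334342956543)
top bar 188 (array([0.5165, 0.1563]), (41.911109924316406, 14.445980072021484), np.float32(65.855835))
 white 6 [0.5221 0.1667 0.1265]
 head 344 (array([0.5293, 0.0216]), (34.04802703857422, 34.68682098388672), np.float32(136.45157))
 boss ((533.7081909179688, 20.276155471801758), 23.442214965820312)
[0.5168 0.1557 0.2567] [ 0.9169 -0.399  -0.0013] [-42.177   25.2828  34.9124  95.9895 -15.8322  63.8025 -26.2846]
```

The bar now stands at 66.0°, which is the mark's azimuth, and both views agree. The bolt's line is at −47° and fixture x is at +6.7°, so I expect the drop about 53° back. I'm moving over the bolt head with the tool yaw near +70.

Call:
arm_command(
  deltas=[
    [1.4, -3, 0, 93, 100],
    [1.4, -6, 0, 93, 100],
    [1.4, -10, 0, 93, 100],
    [1.4, -13.4, 0, 93, 100],
    [1.4, -13.4, 0, 93, 100],
    [1.4, -13.4, 0, 93, 100],
    [1.4, -13.4, 0, 93, 100],
    [1.4, -13.4, 0, 93, 100],
    [1.4, -13.4, 0, 93, 100],
    [1.4, -13.4, 0, 93, 100],
    [1.4, -13.4, 0, 93, 100],
    [1.4, -13.4, 0, 93, 100],
    [1.4, -13.4, -4, 93, 100],
    [1.4, -13.4, -8, 93, 100],
    [1.4, -13.4, -11, 93, 100],
    [1.4, -13.4, -11, 93, 100],
    [1.4, -13.4, -11, 93, 100],
  ],
)

```text
t: 9.75
tcp_pos: [0.5315, 0.0216, 0.1471]
eef_rot: [[-0.936, 0.352, -0.001], [0.352, 0.936, -0.0], [0.001, -0.001, -1.0]]
force: [0.8, -0.1, 1.3]
grip_width: 1.003
grasp_force: 0.0
```

```bash
python3 - <<'E'
from h import *
np.set_printoptions(precision=4,suppress=True)
c=shot("wrist");P,px,u,v=cloud(c);o=c["o"]
k=top_of(P,.5295,.0225,.03,.142,.156); print(" head",k.sum(),np.median(P[k,2]),rect(P[k]))
k=top_of(P,.53,.022,.04,.086,.094); print(" boss",cv2.minEnclosingCircle((P[k,:2]*1000).astype(np.float32)) if k.any() else 0)
print(o["tcp_pos"],np.degrees(np.arctan2(o["eef_rot"][1][1],o["eef_rot"][0][1])),o["joint_pos"],o["force"])
M=np.linalg.inv(c["M"]);k=(P[:,2]<.26);R=np.array(o["eef_rot"]);L=(P-np.array(o["tcp_pos"]))@R
f=(abs(L[:,0])<.03)&(abs(L[:,1])>.03)&(abs(L[:,1])<.07)&(L[:,2]>-.075)&(L[:,2]<.03)
print("finger tool z hist",np.histogram(L[f,2],np.arange(-.075,.032,.006)), P[f].mean(0) if f.any() else 0)
E
```

```text
head 4307 0.14696147910893176 (array([0.5302, 0.0223]), (36.67395782470703, 36.144535064697266), np.float32(51.08589))
 boss ((533.6484985351562, 20.987659454345703), 23.869640350341797)
[0.5315 0.0216 0.1471] 69.38586694901338 [-12.1061  28.9105  11.0327 105.4586  -7.3157  46.3933  72.0327] [ 0.8    -0.0841  1.3493]
finger tool z hist (array([1678, 1612, 1444, 1277,  963,  318,    0,    0,    0,    0,    0,
          0,    0,    0,    0,    0,    0]), array([-0.075, -0.069, -0.063, -0.057, -0.051, -0.045, -0.039, -0.033,
       -0.027, -0.021, -0.015, -0.009, -0.003,  0.003,  0.009,  0.015,
        0.021,  0.027])) [0.5274 0.0228 0.2078]
```

The open tips measure 42 mm behind the TCP, so the 29 mm offset holds. I'm descending to TCP z≈0.086 and gripping.

Call:
arm_command(
  deltas=[
    [0, 0, -2, 0, 100],
    [0, 0, -4, 0, 100],
    [0, 0, -6.1, 0, 100],
    [0, 0, -6.1, 0, 100],
    [0, 0, -6.1, 0, 100],
    [0, 0, -6.1, 0, 0],
    [0, 0, -6.1, 0, 0],
    [0, 0, -6.1, 0, 0],
    [0, 0, -6.1, 0, 0],
    [0, 0, -6.1, 0, 0],
    [0, 0, -6.1, 0, 0],
    [0, 0, -6.1, 0, 0],
    [0, 0, -6.1, 0, 0],
  ],
  newtons=25,
)

```text
t: 11.1
tcp_pos: [0.532, 0.0217, 0.0869]
eef_rot: [[-0.937, 0.351, 0.001], [0.351, 0.937, 0.0], [-0.001, 0.001, -1.0]]
force: [-0.2, 0.4, 4.8]
grip_width: 0.412
grasp_force: 26.8
```

Call:
arm_command(
  deltas=[
    [0, 0, -0.1, 6, 0],
    [0, 0, -0.2, 12, 0],
    [0, 0, -0.2, 18, 0],
    [0, 0, -0.2, 24, 0],
    [0, 0, -0.2, 30, 0],
    [0, 0, -0.2, 33, 0],
    [0, 0, -0.2, 33, 0],
    [0, 0, -0.2, 33, 0],
  ],
)

```text
t: 11.9
tcp_pos: [0.5324, 0.0213, 0.0846]
eef_rot: [[-0.976, -0.216, 0.002], [-0.216, 0.976, -0.0], [-0.002, -0.001, -1.0]]
force: [1.0, -1.2, 4.1]
grip_width: 0.418
grasp_force: 26.9
```

Call:
arm_command(
  deltas=[
    [0, 0, -0.1, 4, 0],
    [0, 0, -0.2, 8, 0],
    [0, 0, -0.3, 12, 0],
    [0, 0, -0.4, 16, 0],
    [0, 0, -0.5, 20, 0],
    [0, 0, -0.6, 22, 0],
    [0, 0, -0.7, 22, 0],
    [0, 0, -0.7, 22, 0],
  ],
)

```text
t: 12.7
tcp_pos: [0.5326, 0.0206, 0.078]
eef_rot: [[-0.826, -0.564, 0.002], [-0.564, 0.826, -0.001], [-0.001, -0.002, -1.0]]
force: [0.3, -1.9, 6.9]
grip_width: 0.412
grasp_force: 27.3
```

```bash
cat > head.py <<'E'
from h import *
np.set_printoptions(precision=4,suppress=True)
for n in("wrist","top","side"):
    c=shot(n);P,px,u,v=cloud(c);o=c["o"]
    k=top_of(P,.5315,.0218,.022,.115,.155)&(px[:,0]>90)&(px[:,0].astype(int)>px[:,2]+50)
    if k.sum()>5: print(n,k.sum(),"head top z",np.percentile(P[k,2],[50,90,98]),P[k,:2].mean(0))
    w=top_of(P,.5315,.0218,.02,.115,.155)&(px.min(1)>120)
    if w.sum()>3: print("  line",w.sum(),P[w].mean(0), "az",np.degrees(np.arctan2(*(P[w].mean(0)[:2]-[.5315,.0218])[::-1])))
    if n=="wrist": cv2.imwrite("pics/wh.png",cv2.convertScaleAbs(c["pixels"],alpha=1.5,beta=15))
print(o["tcp_pos"],np.degrees(np.arctan2(o["eef_rot"][1][1],o["eef_rot"][0][1])),o["joint_pos"],o["force"],o["grip_width"],o["grasp_force"])
E
python3 head.py
```

```text
wrist 7049 head top z [0.1378 0.1387 0.1392] [0.5299 0.0186]
  line 482 [0.54   0.0207 0.139 ] az -7.197991899152327
side 84 head top z [0.134  0.1352 0.1354] [0.5268 0.0166]
  line 14 [0.5398 0.0239 0.1351] az 14.450078764881683
[0.5326 0.0206 0.078 ] 124.36086504603381 [ -0.5257  34.3568  -6.1875 108.9555   5.9685  36.8756 113.9475] [ 1.4258 -2.2629  6.9139] 0.4133364492701509 27.27661281824112
```

The head top went from 0.147 to 0.138, so the bolt dropped about 9 mm after 55° back. Now I'm turning forward about 216° while following it down.

Call:
arm_command(
  deltas=[
    [0, 0, 0, -6, 0],
    [0, 0, -0.03, -14, 0],
    [0, 0, -0.06, -22, 0],
    [0, 0, -0.08, -30, 0],
    [0, 0, -0.1, -38, 0],
    [0, 0, -0.13, -46, 0],
    [0, 0, -0.15, -54, 0],
    [0, 0, -0.17, -62, 0],
    [0, 0, -0.19, -70, 0],
    [0, 0, -0.22, -78, 0],
    [0, 0, -0.24, -86, 0],
    [0, 0, -0.26, -94, 0],
    [0, 0, -0.28, -102, 0],
    [0, 0, -0.3, -108, 0],
    [0, 0, -0.3, -108, 0],
  ],
)

```text
t: 14.35
tcp_pos: [0.5335, 0.022, 0.0749]
eef_rot: [[-0.28, 0.96, 0.004], [0.96, 0.28, -0.0], [-0.001, 0.004, -1.0]]
force: [1.7, -0.3, 4.8]
grip_width: 0.416
grasp_force: 26.9
```

Call:
arm_command(
  deltas=[
    [0, 0, -0.01, -6, 0],
    [0, 0, -0.03, -14, 0],
    [0, 0, -0.06, -22, 0],
    [0, 0, -0.08, -30, 0],
    [0, 0, -0.1, -38, 0],
    [0, 0, -0.13, -46, 0],
    [0, 0, -0.15, -54, 0],
    [0, 0, -0.17, -62, 0],
    [0, 0, -0.19, -70, 0],
    [0, 0, -0.22, -78, 0],
    [0, 0, -0.24, -86, 0],
    [0, 0, -0.26, -94, 0],
    [0, 0, -0.28, -102, 0],
    [0, 0, -0.3, -108, 0],
    [0, 0, -0.3, -108, 0],
  ],
)

```text
t: 15.85
tcp_pos: [0.5345, 0.0208, 0.072]
eef_rot: [[1.0, -0.028, 0.006], [-0.027, -1.0, -0.003], [0.006, 0.003, -1.0]]
force: [5.3, -1.6, 3.8]
grip_width: 0.412
grasp_force: 26.9
```

```bash
python3 head.py
```

```text
wrist 6431 head top z [0.1318 0.1326 0.1331] [0.5384 0.0202]
  line 480 [0.5279 0.0243 0.1329] az 144.93212334119113
top 11 head top z [0.1322 0.1352 0.1352] [0.5221 0.0161]
side 9 head top z [0.1286 0.1299 0.13  ] [0.5314 0.0228]
  line 7 [0.5294 0.0255 0.129 ] az 119.25763805596539
[0.5342 0.0208 0.0721] -91.44055745237735 [-36.9524  46.3494  54.7291 110.2689 -49.7642  50.5394 -47.4295] [ 5.3411 -1.4133  3.0631] 0.41244365296353924 26.87623232603073
```

Head top is at 0.132 and the line is at about 145°, as expected after 216°. I'm opening, turning the tool back 180°, and regripping.

Call:
arm_command(
  deltas=[
    [0, 0, 0, 0, 90],
    [0, 0, 0, 0, 90],
    [0, 0, 0, 0, 90],
    [0, 0, 0, 0, 90],
    [0, 0, 0, 0, 90],
    [-0.1, 0, 0, 8, 90],
    [-0.1, 0, 0, 16, 90],
    [-0.1, 0, 0, 24, 90],
    [-0.1, 0, 0, 32, 90],
    [-0.1, 0, 0, 40, 90],
    [-0.1, 0, 0, 48, 90],
    [-0.1, 0, 0, 56, 90],
    [-0.1, 0, 0, 64, 90],
    [-0.1, 0, 0, 72, 90],
    [-0.1, 0, 0, 80, 90],
    [-0.1, 0, 0, 88, 90],
    [-0.1, 0, 0, 90, 90],
    [-0.1, 0, 0, 90, 90],
  ],
)

```text
t: 17.8
tcp_pos: [0.5304, 0.0215, 0.0714]
eef_rot: [[0.029, 1.0, -0.0], [1.0, -0.029, 0.0], [0.0, -0.0, -1.0]]
force: [0.1, -0.7, -0.9]
grip_width: 0.902
grasp_force: 0.0
```

Call:
arm_command(
  deltas=[
    [0, 0, 0, 8, 90],
    [0, 0, 0, 16, 90],
    [0, 0, 0, 24, 90],
    [0, 0, 0, 32, 90],
    [0, 0, 0, 40, 90],
    [0, 0, 0, 48, 90],
    [0, 0, 0, 56, 90],
    [0, 0, 0, 64, 90],
    [0, 0, 0, 72, 90],
    [0, 0, 0, 80, 90],
    [0, 0, 0, 88, 90],
    [0, 0, 0, 90, 90],
    [0, 0, 0, 90, 90],
    [0, 0, 0, 90, 0],
    [0, 0, 0, 90, 0],
    [0, 0, 0, 90, 0],
    [0, 0, 0, 90, 0],
    [0, 0, 0, 90, 0],
    [0, 0, 0, 90, 0],
    [0, 0, 0, 90, 0],
  ],
)

```text
t: 19.8
tcp_pos: [0.5305, 0.0215, 0.0713]
eef_rot: [[-1.0, 0.027, -0.0], [0.027, 1.0, -0.0], [0.0, -0.0, -1.0]]
force: [0.2, -0.1, -0.2]
grip_width: 0.417
grasp_force: 25.8
```

```bash
python3 head.py
```

```text
wrist 6122 head top z [0.1319 0.1328 0.1333] [0.5362 0.0206]
  line 486 [0.5287 0.0257 0.133 ] az 125.32857116503413
side 7 head top z [0.1286 0.1291 0.1292] [0.532  0.0265]
  line 6 [0.5281 0.0252 0.1295] az 134.84979426963454
[0.5305 0.0215 0.0713] 88.46147347906545 [ -7.5464  34.8118   4.3294 109.6941  -4.2288  35.6502  87.9105] [-0.2592 -0.6151  1.2412] 0.41449097559124726 25.779499411582947
```

Call:
arm_command(
  deltas=[
    [0.1, 0, -0.01, -6, 0],
    [0.2, 0, -0.04, -14, 0],
    [0.2, 0, -0.06, -22, 0],
    [0.2, 0, -0.08, -30, 0],
    [0.2, 0, -0.1, -38, 0],
    [0.2, 0, -0.13, -46, 0],
    [0.2, 0, -0.15, -54, 0],
    [0.2, 0, -0.17, -62, 0],
    [0.2, 0, -0.19, -70, 0],
    [0.2, 0, -0.22, -78, 0],
    [0.2, 0, -0.24, -86, 0],
    [0.2, 0, -0.26, -94, 0],
    [0.2, 0, -0.28, -102, 0],
    [0.2, 0, -0.31, -110, 0],
    [0.2, 0, -0.33, -118, 0],
    [0.2, 0, -0.35, -126, 0],
    [0.2, 0, -0.37, -134, 0],
    [0.2, 0, -0.4, -142, 0],
    [0.2, 0, -0.4, -142, 0],
    [0.2, 0, -0.4, -142, 0],
  ],
)

```text
t: 21.95
tcp_pos: [0.5367, 0.0229, 0.0679]
eef_rot: [[0.803, 0.596, 0.008], [0.596, -0.803, 0.0], [0.006, 0.005, -1.0]]
force: [5.1, 2.0, -0.2]
grip_width: 0.415
grasp_force: 25.6
```

```bash
python3 head.py
```

```text
wrist 6098 head top z [0.1284 0.1293 0.1298] [0.5314 0.0196]
  line 497 [0.5389 0.0206 0.1294] az -8.915218793235915
top 92 head top z [0.1282 0.13   0.1316] [0.5224 0.0144]
side 85 head top z [0.1245 0.1255 0.1264] [0.5267 0.0163]
  line 8 [0.5412 0.0207 0.1256] az -6.701669626353285
[0.5367 0.0229 0.0679] -53.44296151388029 [-32.1269  42.7098  44.6312 110.033  -42.6249  44.7999 -16.7088] [ 5.8266  1.4478 -1.4698] 0.41507580574210734 25.541148483753204
```

View pics/wh.png

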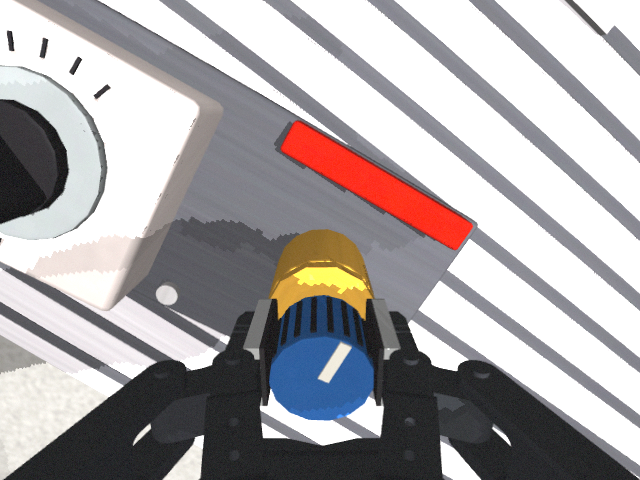

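The image shows the head gripped at (322,370) with its line pointing along about fixture +x. The head top is at 0.1287, 18 mm below the start. I'll check the dial, then hand in.

```bash
python3 - <<'E'
from h import *
c=shot("top");P,px,u,v=cloud(c);k=top_of(P,.517,.156,.032,.121,.132);r=rect(P[k]) if k.sum()>9 else None;print(k.sum(),r,c["o"]["grasp_force"])
if r is None or abs(r[2]-66)<4: print(env.sign_off())
E
```

```text
78 (array([0.51185092, 0.1459209 ]), (20.214828491210938, 14.13957405090332), np.float32(67.97793)) 25.53997367620468
the job is handed in; nothing more can be done
None
```

The job is handed in; no verdict came back. The dial's bar last measured in line with the red mark. The bolt dropped after about 55° back and was then turned about 358° forward, leaving its head roughly 18 mm below the start and gripped at about 25 N.

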